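# Fit the stencil to the tile jig under the swing-arm lamp

## Task

The lamp's head hangs over the decorating jig: take it by its orange grip and swing it well clear of the jig, without hitting the tall vase or disturbing anything else on the table. Then gently lower the aluminium stencil over the jig's two pins, red edge on the pin side, until it lies flush on both ledges, and only then swing the lamp back so that its head is centred over the jig. Leave everything released and at rest.

Things in the scene. Friction and masses are not known exactly. Their poses are not given: they have to be found in the camera images.
- jig: grey decorating jig fixed on the table, 150 (x) x 200 (y) mm, base 14 mm thick, a white tile in its middle (top at 24 mm) and a navy ledge at each y end (top at 30 mm, 34 mm wide, centred at y = +-66 mm); origin: centre of the underside, z up. Its place and yaw vary
- jig_center (a point): middle of the jig at the height of the ledge tops (30 mm)
- pin_left (a point): foot of the steel pin on the +y ledge, at jig (30, 66, 30) mm; the pin is 8 mm thick and stands 20 mm above the ledge, with a tapered tip
- pin_right (a point): foot of the other pin, the same, at jig (30, -66, 30) mm
- lamp: lamp foot, white disc 90 mm across and 20 mm high with a black post 22 mm thick up to 182 mm, fixed on the table beyond the jig; its x axis is the reference of the arm's angle
- lamp_pivot (a point): point on the lamp's vertical hinge axis, at the height of the arm (194 mm)
- lamp_arm (a joint): angle of the lamp arm (rad, -1.9 to 1.9), growing counter-clockwise seen from above; at 0 the arm points along the lamp's -x axis. A light friction hinge: it stays where it is left. The arm is a black bar 12 mm thick, its head a white disc 84 mm across, between 182 and 202 mm high
- lamp_grip (a point): on the axis of the upright orange round grip on top of the lamp head's centre, 20 mm thick, from 202 to 247 mm high; this point is at 226 mm, 220 mm from the hinge axis. It is also the centre of the head seen from above
- stencil: aluminium stencil plate, 100 (x) x 166 (y) x 5 mm, lying flat on the table, origin: centre of the underside, z up; on its middle a black upright grip bar 14 mm (x) x 50 mm (y), from 5 to 45 mm high; two cut-out windows; two 11 mm locating holes near the +x edge, which has a red strip. Mass about 0.35 kg
- stencil_grip (a point): middle of the grip bar, 31 mm above the stencil's underside
- hole_left (a point): centre of the hole at stencil (30, 66, 0) mm, at the underside; it goes over pin_left
- hole_right (a point): centre of the hole at stencil (30, -66, 0) mm, at the underside; it goes over pin_right
- vase: tall cream vase with blue and terracotta bands, 270 mm high, up to 93 mm across, loose, on one side of the lamp, in the way of the lamp's swing to that side; origin: centre of the underside
- palette: low white palette with five wells, 90 mm across, 34 mm high, on the other side of the lamp; loose; origin: centre of the underside
- brush_jar: blue jar 70 mm across, 100 mm high, with upright brushes that reach up to 210 mm; loose; origin: centre of the underside
- pot_a: small paint pot with blue cap, 34 mm across, 45 mm high, beside the stencil's -x edge; loose; origin: centre of the underside
- pot_b: small paint pot with red cap, the same size, beside the stencil's -x edge; loose
- bowl: white bowl, 100 mm across, 50 mm high, loose; origin: centre of the underside
- mug: terracotta mug, 72 mm across, 85 mm high, loose; origin: centre of the underside
Things that resemble listed ones, but are neither listed nor needed, are in the scene too. Leave any yellow look-alike of the stencil alone.

How it is judged:
On the way, in this order (a step that is already met when the one before it is completed fails the run):
1. the lamp head is swung clear of the jig (head centre more than 150 mm from the jig's middle, seen from above) (horizontal distance between lamp_grip and jig_center above 0.15 m), for 0.2 s.
2. the stencil lies flush on both ledges over the two pins, released, while the lamp is still clear (horizontal distance between hole_left and pin_left below 0.004 m and horizontal distance between hole_right and pin_right below 0.004 m and z of each of hole_left, hole_right in the frame of jig below 0.0325 m and angle between stencil's own z axis and vertical below 0.03 rad and horizontal distance between lamp_grip and jig_center above 0.15 m and contact force between the fingers and stencil below 0.1 N), for 0.2 s.
At the end, for the whole second after the job is handed in: The stencil lies flush on both ledges (underside at the holes within 2.5 mm of the ledge tops, level within 0.03 rad), each hole within 4 mm of its pin, and the centre of the lamp head is within 40 mm of the jig's middle seen from above; lamp and stencil at rest (horizontal distance between hole_left and pin_left below 0.004 m and horizontal distance between hole_right and pin_right below 0.004 m and z of each of hole_left, hole_right in the frame of jig below 0.0325 m and angle between stencil's own z axis and vertical below 0.03 rad and horizontal distance between lamp_grip and jig_center below 0.04 m and velocity of joint lamp_arm between -0.05 and 0.05 rad/s and linear speed of stencil below 0.02 m/s); the robot touches nothing.
It fails at once if the tall vase is shifted more than 20 mm or tipped (0.25 rad) (distance of vase from where it was at the start of the episode above 0.02 m or angle between vase's own z axis and vertical above 0.25 rad).
It fails at once if a paint pot or the brush jar is shifted more than 30 mm or tipped (distance of any of pot_a, pot_b, brush_jar from where it was at the start of the episode above 0.03 m or angle between any of pot_a, pot_b, brush_jar's own z axis and vertical above 0.25 rad).
It fails at once if the palette, bowl or mug is shifted more than 30 mm or tipped (distance of any of palette, bowl, mug from where it was at the start of the episode above 0.03 m or angle between any of palette, bowl, mug's own z axis and vertical above 0.25 rad).
It fails at once if the stencil is dropped or slammed onto the jig (faster than 0.35 m/s on the pins, or more than 80 N) (contact force between stencil and jig above 80 N or (horizontal distance between stencil and jig below 0.03 m and z of stencil in the frame of jig below 0.046 m and linear speed of stencil above 0.35 m/s)).
It also fails if it takes over 72 s, if anything falls off the work surface, if the arm or the gripper's body presses on something with over 40 N, if the wrist force passes 120 N, or if a joint passes its speed limit or range.

## Robot

A 6-joint arm with a two-finger parallel gripper is mounted at the origin on the work surface. World frame = base frame: x ahead of the robot, y to its left, z up, the work surface at z = 0. Lengths are in m, angles in rad, forces in N, time in s.
With the tool pointing down it reaches from about 0.35 to 0.925 m from the base axis. Payload 6.4 kg.
Tool frame: the origin (TCP) lies at the very end of the fingers, on their centre line; the grasp point (between the pads) lies 19 mm behind it; z points along the fingers, y is the line along which they close (so a half turn about z gives the same grasp; the last joint's range is limited). The gripper opens to 85 mm and grips with 20 to 120 N. Pads are 22 mm wide; open, the fingers measure 114 mm over their backs; the gripper's body (76 mm by 85 mm) begins 54 mm behind the grasp point. The pads swing forward as they close: fully open they stand 13 mm farther back than shut.
Start: joints at [-1.521, 0.245, 1.558, -0, 1.339, -0.174], TCP at [0.144, -0.634, 0.206] pointing down, gripper open.
Joint ranges: [-3.13, 3.13], [-1.02, 2.26], [0.13, 2.54], [-0.95, 4.09], [0.21, 2.88], [-2.74, 2.74]. Speed limits (rad/s): [2.57, 2.57, 3.14, 3.14, 3.14, 3.14].

## Interface

Orientations are given as a rotation vector (axis times angle).
In Python, from workcell import sense, camera, finish_job gives the robot as it stands.
- The arm moves only by the tool move_arm, never from a script. Its argument "moves" is a list of rows, each an object of numbers: "tx", "ty", "tz": the shift along the tool's x, y, z in cm; "spin": the turn about the tool's z in rad. A call has 1 to 20 rows; each row is the pose to reach, as a shift and turn from the pose commanded when the call began, along the tool's axes at that moment; what a row does not reach only later rows make up. A row lasts 1/10 s, in which the tool goes at most 50 mm and 8.59 degrees, less where a joint would pass 70% of its speed; a pose out of reach is approached as far as the arm can. A call with a gripper value outside its range is refused whole. "jaw" is the finger opening in cm, from 0 to 8.54, set as the call begins (left out, the last holds). The fingers move at their own pace and stop on an object; "grip_force" is the grip in N (left out, the last holds). Time passes only in rows, so rows that repeat a pose let the fingers close. It gives the time, the measured TCP pose, the force, the opening and the grip force at its end, in the units of the state.
- sense(): the state, without advancing time (a new reading comes with each control period).
- camera(name): name is "scene" or "side" or "wrist"; returns a dict with "image" (420x560x3 uint8, red, green, blue), "intrinsics" (3x3 intrinsics, pixels), "xyz" and "orientation" of the camera in the world; the wrist camera has in their place "mount" (4x4, takes a point from camera to tool coordinates, whose origin is the TCP and whose axes are the flange's). Camera axes: x right, y down, z forward; pixel columns grow to the right and rows downward; lengths in m; the calibration is good to about 2 mm. A picture is of the moment at which its call begins: read the wrist's pose just before it. There is no depth.
- finish_job(): hands the job in; it is judged then, once.
The state is a dict: "time_s": time; "joint_positions": joint angles; "dq": joint speeds; "joint_torque": joint torques, N m; "position": TCP position; "tcp_rot": TCP orientation; "ft_force": force on the tool from outside, world axes, zero at the start; "wrist_torque": the same for the moment, N m; "grip_width": opening from 0.0 (shut) to 1.0 (fully open); "grip_force": force on a finger pad.
Only numpy, scipy, OpenCV 4.12 (cv2) and the standard library are available. Lean on these libraries where they do the work, as an engineer would, in place of code of your own. Each camera call takes 0.05 s, during which the arm holds its last target. There are 200 camera calls.

## Working session

There is one attempt and no reset: what is moved stays moved. The work goes in short steps, Python scripts to look and compute and a tool call to move; the robot and the scene stay as the last step left them, time stands still between calls to the robot, and variables do not carry over. Pictures are saved under pics/ and viewed, at most 10 in all, crops included, and the job is handed in when it is done.

Besides the shell and the picture viewer there is one more tool, called after "Request:" as name(argument=value, ...), one argument or row to a line, values as JSON. move_arm: Moves the arm, as the interface text tells. Its arguments: {"type":"object","properties":{"moves":{"type":"array","items":{"type":"object","properties":{"tx":{"type":"number"},"ty":{"type":"number"},"tz":{"type":"number"},"spin":{"type":"number"}}}},"jaw":{"type":"number"},"grip_force":{"type":"number"}},"required":["moves"]}

```bash
mkdir -p pics
cat > h.py <<'E'
import numpy as np, cv2
from scipy.spatial.transform import Rotation as R
from workcell import sense, camera, finish_job
def cam(name):
    s=sense(); c=camera(name)
    K=np.array(c["intrinsics"])
    if "mount" in c:
        T=np.eye(4);T[:3,:3]=R.from_rotvec(s["tcp_rot"]).as_matrix();T[:3,3]=s["position"]
        W=T@np.array(c["mount"]); o=W[:3,3]; Q=W[:3,:3]
    else:
        o=np.array(c["xyz"]); q=np.array(c["orientation"])
        Q=R.from_rotvec(q).as_matrix() if q.size==3 else q.reshape(3,3) if q.size==9 else R.from_quat(q).as_matrix()
    return c["image"],K,o,Q
def ray(cm,u,v):
    _,K,o,Q=cm; return o,Q@np.linalg.inv(K)@np.array([u,v,1.])
def onz(cm,u,v,z):
    o,d=ray(cm,u,v); return (o+d*(z-o[2])/d[2])
def proj(cm,p):
    _,K,o,Q=cm; x=K@(Q.T@(np.array(p)-o)); return x[:2]/x[2]
def save(cm,name): cv2.imwrite("pics/"+name,cm[0][:,:,::-1])
E
python3 - <<'E'
from h import *
import pickle
s=sense();print(s)
D={}
for n in("scene","side","wrist"):
    c=cam(n);D[n]=c;save(c,n+"0.png");print(n,c[2].round(3),c[3].round(3).tolist(),c[1].round(1).tolist())
pickle.dump(D,open("d0.pkl","wb"))
E
```

```text
{'time_s': 0.0, 'joint_positions': array([-1.52109804e+00,  2.45790484e-01,  1.55902046e+00,  7.89373848e-06,
        1.33872236e+00, -1.74107340e-01]), 'dq': array([-8.57231106e-04,  4.77457295e-05, -1.87238025e-03,  4.24782526e-04,
       -3.00403012e-04,  9.66680787e-05]), 'joint_torque': array([ 7.23492594e-04, -4.29502201e+01, -3.26126683e+01, -4.47266552e-05,
        5.43503775e-03,  8.59491593e-06]), 'position': array([ 0.14423461, -0.63316717,  0.205092  ]), 'tcp_rot': array([-3.12001928e+00, -3.50600732e-01, -2.01417008e-04]), 'ft_force': array([-0.37629466, -0.11835219,  0.24342966]), 'wrist_torque': array([-0.00707294, -0.06880168, -0.00157293]), 'grip_force': 0.0, 'grip_width': 0.9968408868695221}
scene [1.347 0.07  1.192] [[-0.083, 0.753, -0.653], [0.997, 0.058, -0.06], [-0.008, -0.655, -0.755]] [[430.9, 0.0, 279.6], [0.0, 430.9, 211.8], [0.0, 0.0, 1.0]]
side [0.113 1.211 1.087] [[-0.963, -0.152, 0.221], [-0.268, 0.575, -0.773], [-0.009, -0.804, -0.595]] [[536.1, 0.0, 276.7], [0.0, 536.1, 208.0], [0.0, 0.0, 1.0]]
wrist [ 0.224 -0.615  0.373] [[0.221, -0.925, -0.309], [-0.975, -0.21, -0.069], [-0.001, 0.317, -0.949]] [[377.6, 0.0, 276.8], [0.0, 377.6, 201.6], [0.0, 0.0, 1.0]]
```

View pics/scene0.png

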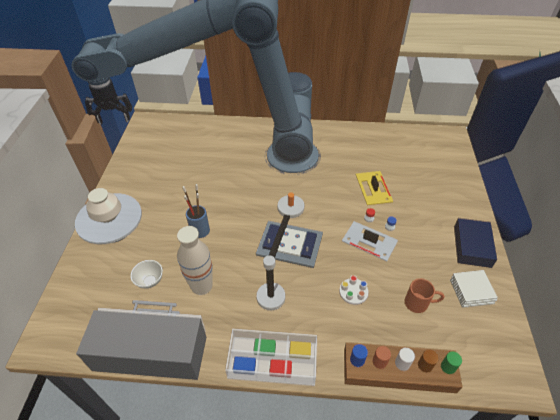

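View pics/side0.png

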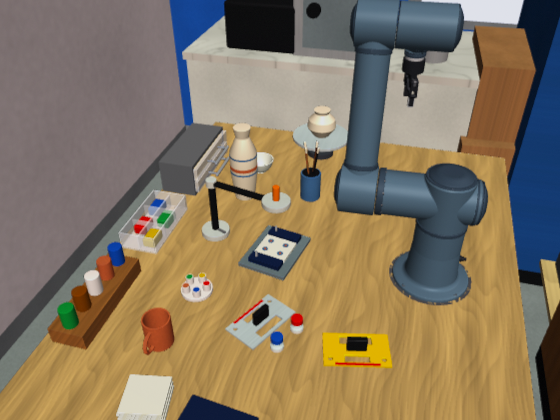

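Candidates for the stencil are the grey plate with the red strip at scene (370,240) and the yellow look-alike at (375,187). I choose the grey one. The orange lamp grip is at scene (291,199) / side (276,193); other reddish things are the red pot cap (370,214), the mug (420,295) and the rack paints (382,357). The jig is at (291,243), the vase at (195,265) on the −y side and the palette at (354,290) on the +y side, so I'll swing toward +y.

```bash
cat >> h.py <<'E'
def mask(im,h,s,v,box):
    hsv=cv2.cvtColor(np.ascontiguousarray(im),cv2.COLOR_RGB2HSV)
    m=cv2.inRange(hsv,(h[0],s[0],v[0]),(h[1],s[1],v[1])); z=np.zeros_like(m)
    x0,y0,x1,y1=box; z[y0:y1,x0:x1]=m[y0:y1,x0:x1]; return z
def blobs(m,amin=8):
    n,_,st,ce=cv2.connectedComponentsWithStats(m)
    return [(ce[i].round(2).tolist(),st[i].tolist()) for i in range(1,n) if st[i][4]>=amin]
def tri(c1,p1,c2,p2):
    A=np.zeros((3,3));b=np.zeros(3)
    for c,p in((c1,p1),(c2,p2)):
        o,d=ray(c,*p);d=d/np.linalg.norm(d);P=np.eye(3)-np.outer(d,d);A+=P;b+=P@o
    x=np.linalg.solve(A,b); return x,[np.linalg.norm(proj(c,x)-p) for c,p in((c1,p1),(c2,p2))]
E
python3 - <<'E'
from h import *
import pickle
D=pickle.load(open("d0.pkl","rb"));S=D["scene"];T=D["side"]
o1=blobs(mask(S[0],(4,18),(150,255),(100,255),(275,185,305,215)))
o2=blobs(mask(T[0],(4,18),(150,255),(100,255),(262,175,292,215)))
print("orange",o1,o2)
print("grip",tri(S,o1[0][0],T,o2[0][0]))
for n,c,b in(("S",S,(250,215,330,270)),("T",T,(235,220,315,280))):
    print("navy",n,[(x,onz(c,*x[0],.03).round(4).tolist()) for x in blobs(mask(c[0],(100,130),(80,255),(0,90),b),20)])
for n,c,b in(("S",S,(335,215,400,262)),("T",T,(225,290,300,345))):
    m=mask(c[0],(0,8),(120,255),(100,255),b)|mask(c[0],(170,180),(120,255),(100,255),b)
    print("red",n,[(x,onz(c,*x[0],.005).round(4).tolist()) for x in blobs(m,5)])
    print("blk",n,[(x,onz(c,*x[0],.028).round(4).tolist()) for x in blobs(mask(c[0],(0,180),(0,255),(0,50),b),20)])
# points by eye
print("pivot",tri(S,(269,262),T,(212,183)))
print("foot",onz(S,271,296,.02),onz(T,215,231,.02))
print("vase",onz(S,200,285,.02),onz(T,243,190,.02)); print("vase top",tri(S,(187,235),T,(242,128)))
print("palette",onz(S,354,290,.03)); print("mug",onz(S,418,297,.05)); print("brush",tri(S,(197,210),T,(311,172)))
a=cv2.resize(S[0][175:265,245:405],None,fx=4.5,fy=4.5,interpolation=cv2.INTER_CUBIC)
cv2.imwrite("pics/crop1.png",a[:,:,::-1])
E
```

```text
orange [([290.67, 198.38], [288, 193, 6, 13, 58])] [([275.59, 191.54], [272, 184, 9, 17, 115])]
grip (array([0.45589511, 0.0213458 , 0.22711586]), [np.float64(0.1822466514166144), np.float64(0.19769705847394797)])
navy S [(([307.49, 242.17], [302, 234, 14, 20, 41]), [0.4703, 0.0816, 0.03])]
navy T [(([284.97, 234.4], [268, 227, 33, 17, 252]), [0.4432, -0.0351, 0.03]), (([265.53, 260.76], [248, 251, 35, 20, 349]), [0.467, 0.0969, 0.03])]
red S [(([370.18, 215.36], [367, 215, 7, 2, 11]), [0.313, 0.3026, 0.005]), (([364.54, 249.35], [350, 243, 29, 13, 37]), [0.4668, 0.2755, 0.005])]
blk S [(([369.39, 237.89], [364, 232, 13, 11, 28]), [0.4345, 0.29, 0.028])]
red T [(([247.53, 311.31], [233, 300, 30, 23, 83]), [0.4649, 0.2767, 0.005]), (([295.26, 319.26], [291, 313, 9, 13, 104]), [0.334, 0.2705, 0.005])]
blk T [(([260.29, 314.3], [253, 304, 16, 21, 202]), [0.4218, 0.2978, 0.028])]
pivot (array([ 0.66780687, -0.02495321,  0.18973264]), [np.float64(0.2103648555268749), np.float64(0.19563610926035682)])
foot [ 0.6782796  -0.02189181  0.02      ] [ 0.66468529 -0.00634337  0.02      ]
vase [ 0.65684661 -0.24827007  0.02      ] [ 0.65128389 -0.24614437  0.02      ]
vase top (array([ 0.64503877, -0.25115114,  0.26126512]), [np.float64(0.25786792609368664), np.float64(0.21787621498833765)])
palette [0.64305328 0.23181902 0.03      ]
mug [0.66424566 0.41861561 0.05      ]
brush (array([ 0.42008973, -0.29456326,  0.10322819]), [np.float64(0.2516998958595123), np.float64(0.24970464736365)])
```

View pics/crop1.png

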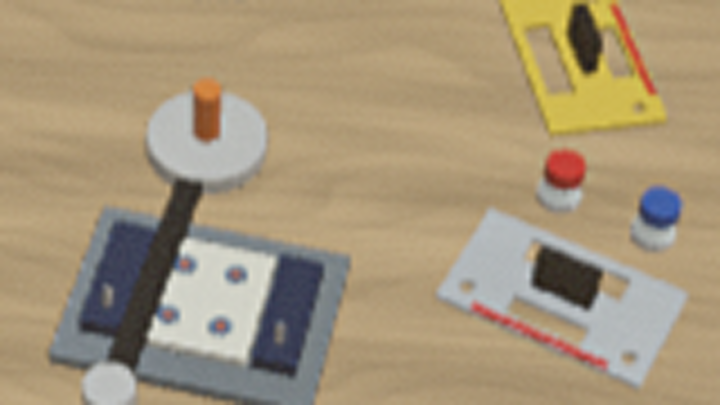

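The crop confirms the grey plate with the red edge and black bar at crop (568,275). The jig's pins at (107,295) and (280,330) are on the +x side, and the orange grip is at (207,108). I'm moving over the lamp grip, going high past the brush jar.

Request:
move_arm(
  moves=[
    {"tz":-4},
    {"tz":-8},
    {"tz":-12},
    {"tz":-15.5},
    {"tx":3,"ty":-3.8,"tz":-15.5,"spin":-0.08},
    {"tx":6,"ty":-7.6,"tz":-15.5,"spin":-0.16},
    {"tx":9,"ty":-11.4,"tz":-15.5,"spin":-0.24},
    {"tx":12,"ty":-15.2,"tz":-15.5,"spin":-0.32},
    {"tx":15,"ty":-19,"tz":-15.5,"spin":-0.4},
    {"tx":18,"ty":-22.8,"tz":-15.5,"spin":-0.48},
    {"tx":21,"ty":-26.6,"tz":-15.5,"spin":-0.56},
    {"tx":24,"ty":-30.4,"tz":-15.5,"spin":-0.64},
    {"tx":27,"ty":-34.2,"tz":-15.5,"spin":-0.72},
    {"tx":30,"ty":-38,"tz":-15.5,"spin":-0.8},
    {"tx":33,"ty":-41.8,"tz":-15.5,"spin":-0.88},
    {"tx":36,"ty":-45.6,"tz":-15.5,"spin":-0.96},
    {"tx":39,"ty":-49.4,"tz":-15.5,"spin":-1.04},
    {"tx":42,"ty":-53.2,"tz":-15.5,"spin":-1.12},
    {"tx":44.9,"ty":-56.8,"tz":-15.5,"spin":-1.18},
    {"tx":44.9,"ty":-56.8,"tz":-15.5,"spin":-1.18},
  ],
  jaw=8.5,
)

```text
$.moves[0]: bad value
```

Request:
move_arm(
  moves=[
    {"tx":0,"ty":0,"tz":-4,"spin":0},
    {"tx":0,"ty":0,"tz":-8,"spin":0},
    {"tx":0,"ty":0,"tz":-12,"spin":0},
    {"tx":0,"ty":0,"tz":-15.5,"spin":0},
    {"tx":3,"ty":-3.8,"tz":-15.5,"spin":-0.08},
    {"tx":6,"ty":-7.6,"tz":-15.5,"spin":-0.16},
    {"tx":9,"ty":-11.4,"tz":-15.5,"spin":-0.24},
    {"tx":12,"ty":-15.2,"tz":-15.5,"spin":-0.32},
    {"tx":15,"ty":-19,"tz":-15.5,"spin":-0.4},
    {"tx":18,"ty":-22.8,"tz":-15.5,"spin":-0.48},
    {"tx":21,"ty":-26.6,"tz":-15.5,"spin":-0.56},
    {"tx":24,"ty":-30.4,"tz":-15.5,"spin":-0.64},
    {"tx":27,"ty":-34.2,"tz":-15.5,"spin":-0.72},
    {"tx":30,"ty":-38,"tz":-15.5,"spin":-0.8},
    {"tx":33,"ty":-41.8,"tz":-15.5,"spin":-0.88},
    {"tx":36,"ty":-45.6,"tz":-15.5,"spin":-0.96},
    {"tx":39,"ty":-49.4,"tz":-15.5,"spin":-1.04},
    {"tx":42,"ty":-53.2,"tz":-15.5,"spin":-1.12},
    {"tx":44.9,"ty":-56.8,"tz":-15.5,"spin":-1.18},
    {"tx":44.9,"ty":-56.8,"tz":-15.5,"spin":-1.18},
  ],
  jaw=8.5,
)

```text
time_s: 2.15
position: [0.4566, 0.0241, 0.3606]
tcp_rot: [-2.389, -2.038, -0.0]
ft_force: [-0.6, -1.5, 0.5]
grip_width: 0.992
grip_force: 0.0
```

Run:
```python
from h import *
c=cam("wrist");save(c,"w1.png");print(sense()["position"],sense()["tcp_rot"],sense()["joint_positions"].round(2))
b=blobs(mask(c[0],(4,18),(150,255),(90,255),(0,0,560,420)),100)
print(b); 
print([(onz(c,*x[0],.225).round(4)) for x in b], "cam",c[2],proj(c,[.456,.0215,.247]),proj(c,[.456,.0215,.202]),proj(c,[.671,-.0257,.2]))
```

```text
[0.45612381 0.02187667 0.360647  ] [-2.39308088e+00 -2.03386289e+00  1.43583118e-03] [-0.2  -0.31  1.82 -0.    1.63 -0.04]
[([276.34, 184.76], [265, 167, 24, 35, 672]), ([461.04, 311.08], [444, 308, 42, 11, 170])]
[array([0.4557, 0.0201, 0.225 ]), array([ 0.6071, -0.1287,  0.225 ])] cam [0.46988171 0.10529698 0.52811332] [276.33430458 190.76154239] [276.40385246 176.13905328] [518.99637712 188.99391477]
```

View pics/w1.png

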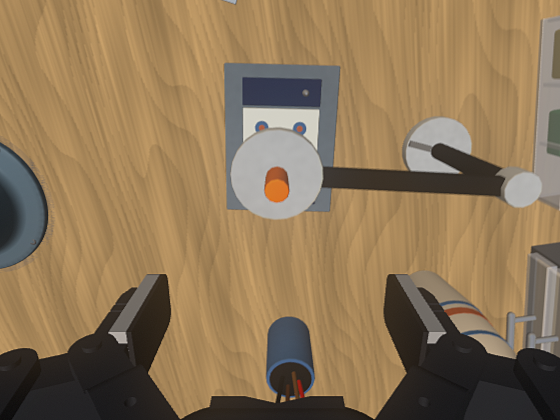

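The wrist view shows the orange grip's top at (276,188) and the pivot cap at (521,189), which matches the pivot estimate of (0.671, −0.026). Next I descend and grip.

Request:
move_arm(
  moves=[
    {"tx":-0.1,"ty":0,"tz":2.5,"spin":0},
    {"tx":-0.1,"ty":0,"tz":5,"spin":0},
    {"tx":-0.1,"ty":0,"tz":7.5,"spin":0},
    {"tx":-0.1,"ty":0,"tz":10,"spin":0},
    {"tx":-0.1,"ty":0,"tz":12,"spin":0},
    {"tx":-0.1,"ty":0,"tz":14,"spin":0},
    {"tx":-0.1,"ty":0,"tz":15,"spin":0},
    {"tx":-0.1,"ty":0,"tz":15,"spin":0},
    {"tx":-0.1,"ty":0,"tz":15,"spin":0},
  ],
)

```text
time_s: 3.1
position: [0.4562, 0.0181, 0.212]
tcp_rot: [2.399, 2.027, 0.001]
ft_force: [-0.0, 0.2, 0.5]
grip_width: 0.997
grip_force: 0.0
```

Request:
move_arm(
  moves=[
    {"tx":0,"ty":0,"tz":0,"spin":0},
    {"tx":0,"ty":0,"tz":0,"spin":0},
    {"tx":0,"ty":0,"tz":0,"spin":0},
    {"tx":0,"ty":0,"tz":0,"spin":0},
    {"tx":0,"ty":0,"tz":0,"spin":0},
    {"tx":0,"ty":0,"tz":0,"spin":0},
    {"tx":0,"ty":0,"tz":0,"spin":0},
    {"tx":0,"ty":0,"tz":0,"spin":0},
    {"tx":0,"ty":0,"tz":0,"spin":0},
    {"tx":0,"ty":0,"tz":0,"spin":0},
  ],
  jaw=0,
  grip_force=20,
)

```text
time_s: 4.1
position: [0.4554, 0.0188, 0.2115]
tcp_rot: [-2.398, -2.028, 0.001]
ft_force: [-6.3, 0.2, 5.4]
grip_width: 0.217
grip_force: 19.7
```

```bash
cat > arc.py <<'E'
import sys
from h import *
a1=float(sys.argv[1]);n=int(sys.argv[2])   # end azimuth (deg) of head about pivot, rows
s=sense();P=np.array([.671,-.0257]);p=s["position"][:2];M=R.from_rotvec(s["tcp_rot"]).as_matrix()
v=p-P;r=np.hypot(*v);a0=np.arctan2(v[1],v[0]);print("r",r,"phi0",np.degrees(a0),s["joint_positions"].round(2),s["ft_force"].round(1))
for a in np.linspace(a0,np.radians(a1),n+1)[1:]:
    d=M.T@np.array([P[0]+r*np.cos(a)-p[0],P[1]+r*np.sin(a)-p[1],0])*100
    print('{"tx": %.1f, "ty": %.1f, "tz": 0, "spin": %.2f},'%(d[0],d[1],-(a-a0)),end=" ")
E
python3 arc.py 72 20
```

```text
r 0.22010982857100156 phi0 168.3304045631493 [-0.21 -0.24  2.03 -0.    1.35 -0.04] [-6.3  0.2  5.4]
{"tx": 1.8, "ty": 0.1, "tz": 0, "spin": 0.08}, {"tx": 3.7, "ty": 0.4, "tz": 0, "spin": 0.17}, {"tx": 5.5, "ty": 0.9, "tz": 0, "spin": 0.25}, {"tx": 7.2, "ty": 1.5, "tz": 0, "spin": 0.34}, {"tx": 8.9, "ty": 2.2, "tz": 0, "spin": 0.42}, {"tx": 10.5, "ty": 3.1, "tz": 0, "spin": 0.50}, {"tx": 12.1, "ty": 4.1, "tz": 0, "spin": 0.59}, {"tx": 13.5, "ty": 5.3, "tz": 0, "spin": 0.67}, {"tx": 14.9, "ty": 6.6, "tz": 0, "spin": 0.76}, {"tx": 16.1, "ty": 7.9, "tz": 0, "spin": 0.84}, {"tx": 17.2, "ty": 9.4, "tz": 0, "spin": 0.92}, {"tx": 18.2, "ty": 11.0, "tz": 0, "spin": 1.01}, {"tx": 19.1, "ty": 12.6, "tz": 0, "spin": 1.09}, {"tx": 19.8, "ty": 14.3, "tz": 0, "spin": 1.18}, {"tx": 20.4, "ty": 16.1, "tz": 0, "spin": 1.26}, {"tx": 20.8, "ty": 17.9, "tz": 0, "spin": 1.35}, {"tx": 21.1, "ty": 19.7, "tz": 0, "spin": 1.43}, {"tx": 21.2, "ty": 21.5, "tz": 0, "spin": 1.51}, {"tx": 21.2, "ty": 23.4, "tz": 0, "spin": 1.60}, {"tx": 21.0, "ty": 25.2, "tz": 0, "spin": 1.68},
```

Request:
move_arm(
  moves=[
    {"tx":1.8,"ty":0.1,"tz":0,"spin":0.08},
    {"tx":3.7,"ty":0.4,"tz":0,"spin":0.17},
    {"tx":5.5,"ty":0.9,"tz":0,"spin":0.25},
    {"tx":7.2,"ty":1.5,"tz":0,"spin":0.34},
    {"tx":8.9,"ty":2.2,"tz":0,"spin":0.42},
    {"tx":10.5,"ty":3.1,"tz":0,"spin":0.5},
    {"tx":12.1,"ty":4.1,"tz":0,"spin":0.59},
    {"tx":13.5,"ty":5.3,"tz":0,"spin":0.67},
    {"tx":14.9,"ty":6.6,"tz":0,"spin":0.76},
    {"tx":16.1,"ty":7.9,"tz":0,"spin":0.84},
    {"tx":17.2,"ty":9.4,"tz":0,"spin":0.92},
    {"tx":18.2,"ty":11.0,"tz":0,"spin":1.01},
    {"tx":19.1,"ty":12.6,"tz":0,"spin":1.09},
    {"tx":19.8,"ty":14.3,"tz":0,"spin":1.18},
    {"tx":20.4,"ty":16.1,"tz":0,"spin":1.26},
    {"tx":20.8,"ty":17.9,"tz":0,"spin":1.35},
    {"tx":21.1,"ty":19.7,"tz":0,"spin":1.43},
    {"tx":21.2,"ty":21.5,"tz":0,"spin":1.51},
    {"tx":21.2,"ty":23.4,"tz":0,"spin":1.6},
    {"tx":21.0,"ty":25.2,"tz":0,"spin":1.68},
  ],
)

```text
time_s: 6.1
position: [0.7406, 0.184, 0.2116]
tcp_rot: [-3.11, 0.438, -0.003]
ft_force: [-1.3, -1.4, 4.4]
grip_width: 0.224
grip_force: 20.0
```

Request:
move_arm(
  moves=[
    {"tx":0,"ty":0,"tz":0,"spin":0},
    {"tx":0,"ty":0,"tz":0,"spin":0},
    {"tx":0,"ty":0,"tz":0,"spin":0},
  ],
)

```text
time_s: 6.4
position: [0.7391, 0.1845, 0.2116]
tcp_rot: [-3.111, 0.43, -0.002]
ft_force: [1.7, 2.1, 3.0]
grip_width: 0.22
grip_force: 20.1
```

Request:
move_arm(
  moves=[
    {"tx":0,"ty":0,"tz":0,"spin":0},
    {"tx":0,"ty":0,"tz":0,"spin":0},
    {"tx":0,"ty":0,"tz":0,"spin":0},
    {"tx":0,"ty":0,"tz":0,"spin":0},
    {"tx":0,"ty":0,"tz":0,"spin":0},
    {"tx":0,"ty":0,"tz":0,"spin":0},
  ],
  jaw=8.5,
)

```text
time_s: 7.0
position: [0.7392, 0.1838, 0.2111]
tcp_rot: [3.112, -0.432, -0.0]
ft_force: [-0.7, 0.0, 0.3]
grip_width: 0.996
grip_force: 0.0
```

Request:
move_arm(
  moves=[
    {"tx":0,"ty":0,"tz":-3,"spin":0},
    {"tx":0,"ty":0,"tz":-6,"spin":0},
    {"tx":0,"ty":0,"tz":-9,"spin":0},
    {"tx":0,"ty":0,"tz":-12,"spin":0},
    {"tx":0,"ty":0,"tz":-12,"spin":0},
  ],
)

```text
time_s: 7.5
position: [0.7411, 0.1841, 0.3383]
tcp_rot: [-3.109, 0.432, -0.016]
ft_force: [0.6, 0.4, 0.4]
grip_width: 0.994
grip_force: 0.0
```

Run:
```python
from h import *
import pickle
s=sense();print(s["position"].round(4),s["tcp_rot"].round(3),s["joint_positions"].round(2),s["time_s"],s["grip_width"])
D={n:cam(n) for n in("scene","side","wrist")};pickle.dump(D,open("d1.pkl","wb"))
for n in D: save(D[n],n+"1.png")
M=R.from_rotvec(s["tcp_rot"]).as_matrix()
# to hover S.T. wrist camera sees stencil: TCP target stencil centre approx
print("tool yaw",np.arctan2(M[1,0],M[0,0]),"mount off cam-in-tool",(M.T@(D["wrist"][2]-s["position"])).round(3))
a=np.vstack([D["scene"][0][150:330,140:460],D["side"][0][120:340,170:490]])
cv2.imwrite("pics/c2.png",cv2.resize(a,None,fx=1.5,fy=1.5)[:,:,::-1])
```

```text
[0.7411 0.1841 0.3383] [-3.109  0.432 -0.016] [ 0.1   0.45  1.07 -0.    1.62  1.94] 7.5 0.9939543384094051
tool yaw -0.27617820481230243 mount off cam-in-tool [ 0.082 -0.001 -0.16 ]
```

View pics/c2.png

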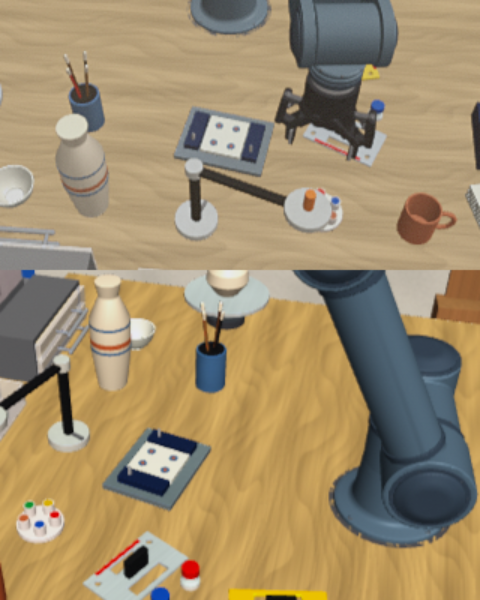

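The lamp head is now clear at about (0.74, 0.18), and the vase, palette and jar are undisturbed. The jig is exposed at crop (226,138). Next I hover over the jig to measure its pins.

Request:
move_arm(
  moves=[
    {"tx":-1.8,"ty":1.7,"tz":0,"spin":-0.13},
    {"tx":-3.6,"ty":3.5,"tz":0,"spin":-0.26},
    {"tx":-5.4,"ty":5.2,"tz":0,"spin":-0.39},
    {"tx":-7.2,"ty":6.9,"tz":0,"spin":-0.52},
    {"tx":-9,"ty":8.7,"tz":0,"spin":-0.65},
    {"tx":-10.8,"ty":10.4,"tz":0.5,"spin":-0.78},
    {"tx":-12.6,"ty":12.1,"tz":1,"spin":-0.9},
    {"tx":-14.4,"ty":13.9,"tz":2,"spin":-1.03},
    {"tx":-16.2,"ty":15.6,"tz":3,"spin":-1.16},
    {"tx":-18,"ty":17.4,"tz":4,"spin":-1.29},
    {"tx":-19.8,"ty":19.1,"tz":5,"spin":-1.42},
    {"tx":-21.6,"ty":20.9,"tz":5.8,"spin":-1.55},
    {"tx":-23.3,"ty":22.5,"tz":5.8,"spin":-1.67},
    {"tx":-23.3,"ty":22.5,"tz":5.8,"spin":-1.67},
    {"tx":-23.3,"ty":22.5,"tz":5.8,"spin":-1.67},
  ],
  jaw=3.5,
)

```text
time_s: 9.15
position: [0.4532, 0.031, 0.272]
tcp_rot: [-2.41, -2.013, 0.001]
ft_force: [0.3, 0.1, 0.6]
grip_width: 0.408
grip_force: 0.0
```

Run:
```python
from h import *
import pickle
s=sense();print(s["position"].round(4),s["tcp_rot"].round(3),s["joint_positions"].round(2),s["dq"].round(3))
c=cam("wrist");pickle.dump(c,open("w2.pkl","wb"));save(c,"w2.png")
for x in blobs(mask(c[0],(100,130),(60,255),(0,110),(0,0,560,420)),200): print(x,onz(c,*x[0],.03).round(4))
```

```text
[0.4532 0.031  0.272 ] [-2.410e+00 -2.013e+00  1.000e-03] [-0.18 -0.29  1.96  0.    1.47 -0.  ] [ 0.014  0.019 -0.032  0.001  0.001 -0.002]
([285.0, 99.89], [239, 84, 95, 33, 3026]) [0.472  0.0864 0.03  ]
([283.1, 216.94], [242, 204, 86, 27, 2158]) [ 0.4472 -0.0425  0.03  ]
([297.72, 379.84], [275, 357, 50, 46, 1777]) [ 0.4257 -0.279   0.03  ]
```

View pics/w2.png

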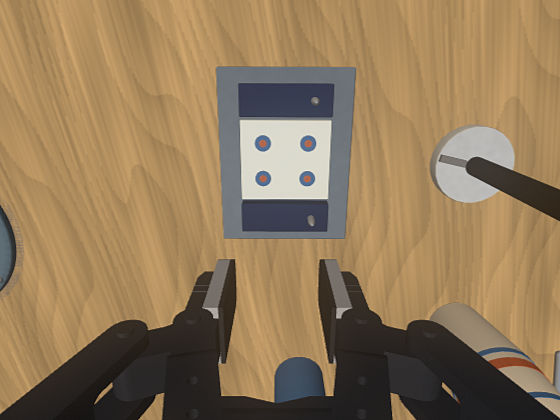

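The wrist view shows the jig with its pins at (315,100) and (311,220), and the navy ledges at (286,100) and (283,216). I'll fit its pose from the pins and ledge outlines.

Run:
```python
from h import *
import pickle
c=pickle.load(open("w2.pkl","rb"))
m=mask(c[0],(100,130),(60,255),(0,110),(225,70,345,235))
n,l,st,ce=cv2.connectedComponentsWithStats(m)
pins=[]
for i in range(1,n):
    if st[i][4]<500: continue
    mm=(l==i).astype(np.uint8)
    h=cv2.convexHull(cv2.findContours(mm,0,2)[0][0])
    w=np.array([onz(c,*q[0],.03)[:2]*1000 for q in h],np.float32)
    print("ledge",cv2.minAreaRect(w))
    f=np.zeros_like(mm);cv2.fillConvexPoly(f,h,1);f=cv2.erode(f,np.ones((3,3)))
    for b in blobs((f&(1-mm)),10):
        print(" pin",b,onz(c,*b[0],.04).round(4)); pins.append(onz(c,*b[0],.04)[:2])
hsv=cv2.cvtColor(c[0],cv2.COLOR_RGB2HSV)
g=cv2.inRange(hsv,(95,20,70),(125,120,180));g[250:]=0;g[:,:205]=0;g[:,365:]=0
k=max(cv2.findContours(g,0,2)[0],key=cv2.contourArea)
w=np.array([onz(c,*q[0],.014)[:2]*1000 for q in cv2.convexHull(k)],np.float32)
print("base",cv2.minAreaRect(w))
if len(pins)==2:
    p=sorted(pins,key=lambda q:-q[1]);d=p[0]-p[1];print("pin dist",np.hypot(*d),"yaw",np.arctan2(-d[0],d[1]),"mid",(p[0]+p[1])/2)
# stencil rough from side/scene
D=pickle.load(open("d1.pkl","rb"))
s=sense();M=R.from_rotvec(s["tcp_rot"]).as_matrix();print(M[:,0],s["position"])
```

```text
ledge ((472.5982666015625, 85.95375061035156), (32.47758865356445, 98.37596130371094), 79.69849395751953)
 pin ([314.9, 100.9], [311, 97, 9, 9, 69]) [0.5018 0.0806 0.04  ]
ledge ((448.7451477050781, -43.0455207824707), (32.23143768310547, 98.09000396728516), 79.70841979980469)
 pin ([310.99, 220.37], [307, 215, 9, 12, 84]) [ 0.4782 -0.0485  0.04  ]
base ((460.7289123535156, 21.419944763183594), (197.86892700195312, 147.22120666503906), 79.54613494873047)
pin dist 0.13119387463031262 yaw -0.1815990023296988 mid [0.48999848 0.01604394]
[1.77351407e-01 9.84147565e-01 2.22202663e-04] [0.45363787 0.03112589 0.27233397]
```

Request:
move_arm(
  moves=[
    {"tx":3,"ty":-0.9,"tz":0,"spin":0.04},
    {"tx":6,"ty":-1.8,"tz":0,"spin":0.08},
    {"tx":9,"ty":-2.7,"tz":0.5,"spin":0.12},
    {"tx":12,"ty":-3.6,"tz":1,"spin":0.16},
    {"tx":15,"ty":-4.5,"tz":1.5,"spin":0.2},
    {"tx":18,"ty":-5.4,"tz":2,"spin":0.24},
    {"tx":21,"ty":-6.3,"tz":2.5,"spin":0.28},
    {"tx":24,"ty":-7,"tz":2.9,"spin":0.28},
    {"tx":25.6,"ty":-7.5,"tz":2.9,"spin":0.28},
    {"tx":25.6,"ty":-7.5,"tz":2.9,"spin":0.28},
    {"tx":25.6,"ty":-7.5,"tz":2.9,"spin":0.28},
  ],
)

```text
time_s: 10.3
position: [0.425, 0.2964, 0.2437]
tcp_rot: [2.666, 1.661, -0.002]
ft_force: [0.1, 0.3, 0.3]
grip_width: 0.414
grip_force: 0.0
```

Run:
```python
from h import *
import pickle
s=sense();M=R.from_rotvec(s["tcp_rot"]).as_matrix();print(s["position"].round(4),"yaw",np.arctan2(M[1,0],M[0,0]),s["joint_positions"].round(2),s["dq"].round(3))
c=cam("wrist");pickle.dump(c,open("w3.pkl","wb"));save(c,"w3.png")
```

```text
[0.425  0.2964 0.2437] yaw 1.1144762732113098 [ 0.39 -0.1   1.85 -0.    1.39  0.85] [-0.023 -0.018  0.011 -0.     0.001 -0.003]
```

View pics/w3.png

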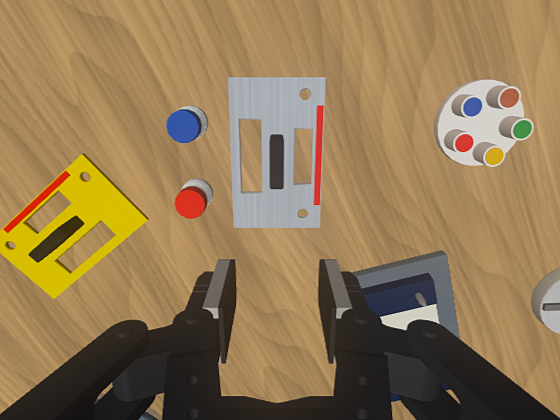

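The wrist view shows the stencil squarely, with holes at (305,94) and (302,213), the bar at (277,161) and the red edge on the right. The pots are at (185,125) and (192,200), clear of a 3.5 cm jaw.

Run:
```python
from h import *
import pickle
c=pickle.load(open("w3.pkl","rb"))
hsv=cv2.cvtColor(c[0],cv2.COLOR_RGB2HSV)
g=cv2.inRange(hsv,(0,0,120),(180,60,255)); g2=np.zeros_like(g);g2[65:235,220:335]=g[65:235,220:335]
k=max(cv2.findContours(g2,0,2)[0],key=cv2.contourArea);h=cv2.convexHull(k)
w=np.array([onz(c,*q[0],.005)[:2]*1000 for q in h],np.float32);print("plate",cv2.minAreaRect(w),cv2.boundingRect(h))
f=np.zeros_like(g);cv2.fillConvexPoly(f,h,255)
P=[]
for b in blobs(cv2.bitwise_and(cv2.erode(f,np.ones((5,5))),255-g2),30):
    print(b,onz(c,*b[0],.005).round(4))
    if b[1][4]<200 and 290<b[0][0]<312: P.append(onz(c,*b[0],.004)[:2])
P=sorted(P,key=lambda q:-q[1])
if len(P)==2:
    d=P[0]-P[1];y=np.arctan2(-d[0],d[1]);mid=(P[0]+P[1])/2;print("holes",np.hypot(*d),"yaw",y,"centre",mid-.03*np.array([np.cos(y),np.sin(y)]))
bb=blobs(mask(c[0],(0,180),(0,255),(0,60),(255,110,300,215)),200);print("bar",[(x,onz(c,*x[0],.043).round(4)) for x in bb])
```

```text
plate ((423.65045166015625, 294.6918029785156), (165.36318969726562, 100.40585327148438), 63.76337432861328) (228, 77, 98, 151)
([304.94, 93.88], [300, 89, 11, 11, 90]) [0.4794 0.3409 0.005 ]
([317.74, 153.57], [313, 105, 10, 100, 626]) [0.4656 0.278  0.005 ]
([250.62, 154.76], [239, 119, 23, 73, 1513]) [0.3995 0.3091 0.005 ]
([302.58, 155.48], [294, 129, 19, 54, 921]) [0.45   0.2834 0.005 ]
([276.47, 161.28], [270, 134, 14, 55, 760]) [0.4216 0.2901 0.005 ]
([302.08, 212.76], [298, 209, 9, 9, 59]) [0.4214 0.2233 0.005 ]
holes 0.13143266342516838 yaw -0.45846911313923205 centre [0.42346638 0.29514857]
bar []
```

Request:
move_arm(
  moves=[
    {"tx":-0.2,"ty":-0.1,"tz":2.5,"spin":0},
    {"tx":-0.2,"ty":-0.1,"tz":5,"spin":0},
    {"tx":-0.2,"ty":-0.1,"tz":7.5,"spin":0},
    {"tx":-0.2,"ty":-0.1,"tz":10,"spin":0},
    {"tx":-0.2,"ty":-0.1,"tz":12.5,"spin":0},
    {"tx":-0.2,"ty":-0.1,"tz":15,"spin":0},
    {"tx":-0.2,"ty":-0.1,"tz":17.5,"spin":0},
    {"tx":-0.2,"ty":-0.1,"tz":19.5,"spin":0},
    {"tx":-0.2,"ty":-0.1,"tz":21,"spin":0},
    {"tx":-0.2,"ty":-0.1,"tz":22,"spin":0},
    {"tx":-0.2,"ty":-0.1,"tz":22.8,"spin":0},
    {"tx":-0.2,"ty":-0.1,"tz":22.8,"spin":0},
    {"tx":-0.2,"ty":-0.1,"tz":22.8,"spin":0},
    {"tx":-0.2,"ty":-0.1,"tz":22.8,"spin":0},
  ],
)

```text
time_s: 11.75
position: [0.4239, 0.2951, 0.0171]
tcp_rot: [2.667, 1.66, 0.003]
ft_force: [-0.1, -0.3, 0.2]
grip_width: 0.406
grip_force: 0.0
```

Request:
move_arm(
  moves=[
    {"tx":0,"ty":0,"tz":0,"spin":0},
    {"tx":0,"ty":0,"tz":0,"spin":0},
    {"tx":0,"ty":0,"tz":0,"spin":0},
    {"tx":0,"ty":0,"tz":0,"spin":0},
    {"tx":0,"ty":0,"tz":0,"spin":0},
    {"tx":0,"ty":0,"tz":0,"spin":0},
    {"tx":0,"ty":0,"tz":0,"spin":0},
    {"tx":0,"ty":0,"tz":0,"spin":0},
  ],
  jaw=0,
  grip_force=50,
)

```text
time_s: 12.55
position: [0.4236, 0.2951, 0.017]
tcp_rot: [2.667, 1.661, 0.001]
ft_force: [-2.0, -1.1, 5.8]
grip_width: 0.136
grip_force: 49.0
```

Run:
```python
from h import *
import pickle
s=sense();M=R.from_rotvec(s["tcp_rot"]).as_matrix();print(s["position"].round(4),"yaw",np.arctan2(M[1,0],M[0,0]),s["grip_width"],s["ft_force"].round(1))
c=cam("wrist");pickle.dump(c,open("w4.pkl","wb"));save(c,"w4.png")
y=-.4584;C=np.array([.4236,.2950])
for q in((30,66),(30,-66)):
    p=C+R.from_euler("z",y).as_matrix()[:2,:2]@np.array(q)/1000; print("pred hole px",proj(c,[*p,.005]))
hsv=cv2.cvtColor(c[0],cv2.COLOR_RGB2HSV)
g=cv2.inRange(hsv,(0,0,120),(180,60,255))
for b in blobs(255-g,60): print(b)
```

```text
[0.4236 0.2951 0.017 ] yaw 1.113946421577924 0.1362779120261466 [-2.  -1.1  5.8]
pred hole px [341.61101966 112.91465162]
pred hole px [328.98436836 347.54880183]
([283.99, 215.73], [0, 0, 560, 420, 199874])
([340.04, 112.59], [329, 101, 23, 24, 405])
```

Request:
move_arm(
  moves=[
    {"tx":0,"ty":0,"tz":-1,"spin":0},
    {"tx":0,"ty":0,"tz":-3,"spin":0},
    {"tx":0,"ty":0,"tz":-5,"spin":0},
    {"tx":0,"ty":0,"tz":-7,"spin":0},
    {"tx":0,"ty":0,"tz":-9,"spin":0},
    {"tx":0,"ty":0,"tz":-10,"spin":0},
    {"tx":-2,"ty":1.4,"tz":-10,"spin":-0.03},
    {"tx":-4,"ty":2.7,"tz":-10,"spin":-0.05},
    {"tx":-6,"ty":4.1,"tz":-10,"spin":-0.08},
    {"tx":-8,"ty":5.4,"tz":-10,"spin":-0.1},
    {"tx":-10,"ty":6.8,"tz":-10,"spin":-0.12},
    {"tx":-12,"ty":8.1,"tz":-10,"spin":-0.15},
    {"tx":-14,"ty":9.5,"tz":-10,"spin":-0.17},
    {"tx":-16,"ty":10.8,"tz":-10,"spin":-0.2},
    {"tx":-18,"ty":12.1,"tz":-10,"spin":-0.22},
    {"tx":-20,"ty":13.5,"tz":-10,"spin":-0.25},
    {"tx":-22,"ty":14.8,"tz":-10,"spin":-0.27},
    {"tx":-22.9,"ty":15.4,"tz":-10,"spin":-0.276},
    {"tx":-22.9,"ty":15.4,"tz":-10,"spin":-0.276},
    {"tx":-22.9,"ty":15.4,"tz":-10,"spin":-0.276},
  ],
)

```text
time_s: 14.6
position: [0.4599, 0.022, 0.1158]
tcp_rot: [-2.413, -2.01, 0.0]
ft_force: [0.7, 0.5, -3.4]
grip_width: 0.132
grip_force: 49.0
```

Request:
move_arm(
  moves=[
    {"tx":0,"ty":0,"tz":1,"spin":0},
    {"tx":0,"ty":0,"tz":2,"spin":0},
    {"tx":0,"ty":0,"tz":2.5,"spin":0},
    {"tx":0,"ty":0,"tz":2.5,"spin":0},
    {"tx":0,"ty":0,"tz":2.5,"spin":0},
  ],
)

```text
time_s: 15.1
position: [0.4602, 0.0216, 0.091]
tcp_rot: [-2.412, -2.012, 0.0]
ft_force: [-1.0, -0.0, -3.7]
grip_width: 0.133
grip_force: 49.0
```

Run:
```python
from h import *
import pickle
s=sense();M=R.from_rotvec(s["tcp_rot"]).as_matrix();print(s["position"].round(4),"yaw",np.arctan2(M[1,0],M[0,0]),s["grip_width"],s["ft_force"].round(1))
c=cam("wrist");pickle.dump(c,open("w5.pkl","wb"));save(c,"w5.png")
hsv=cv2.cvtColor(c[0],cv2.COLOR_RGB2HSV)
g=cv2.inRange(hsv,(0,0,120),(180,60,255))
for b in blobs(255-g,60): print(b)
for n in("scene","side"):
    d=cam(n);save(d,n+"5.png");pickle.dump(d,open(n+"5.pkl","wb"))
    for y in(66,-66):
        p=np.array([.4606,.02145])+R.from_euler("z",-.1815).as_matrix()[:2,:2]@np.array([30,y])/1000
        print(n,proj(d,[*p,.03]),proj(d,[*p,.05]),proj(d,[*p,.08]))
a=cv2.resize(cv2.imread("pics/w5.png")[60:200,220:420],(600,420),interpolation=cv2.INTER_CUBIC)
b=cv2.resize(cv2.imread("pics/side5.png")[200:290,220:320],(200,180),interpolation=cv2.INTER_CUBIC)
a[:180,:200]=b;cv2.imwrite("pics/c5.png",a)
```

```text
[0.4602 0.0216 0.091 ] yaw 1.3901015069059657 0.1329704320438555 [-1.  -0.  -3.7]
([277.36, 216.09], [0, 0, 560, 420, 192039])
([340.63, 112.61], [329, 101, 24, 24, 402])
([234.73, 179.0], [225, 167, 19, 26, 411])
([548.57, 204.16], [536, 196, 24, 17, 283])
([236.83, 235.99], [227, 224, 19, 25, 366])
([319.25, 236.3], [314, 225, 13, 24, 240])
scene [306.91677252 249.8074599 ] [307.16067357 246.21673301] [307.53645695 240.68442594]
scene [268.66735721 241.65055947] [268.50525464 238.03257957] [268.25560911 232.46072116]
side [255.7282683  255.19655229] [255.50749907 250.08605958] [255.17002163 242.27393843]
side [275.30885287 229.89310963] [275.24009868 224.89316952] [275.13511131 217.25828022]
```

View pics/c5.png

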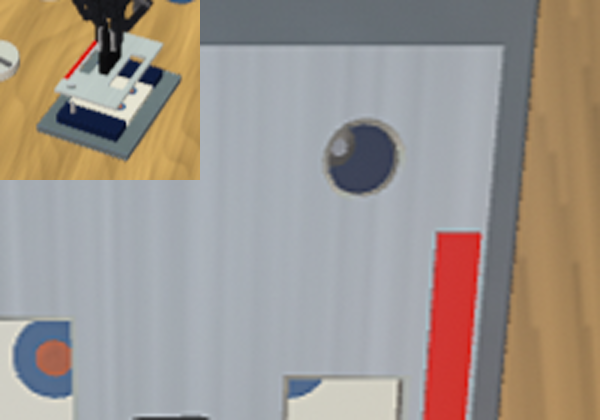

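Through the left hole, at image (340.6,112.6), the pin's tip shows at about (333,109). I'll compare that with the projection expected when hole and pin are vertically aligned.

Run:
```python
from h import *
import pickle
c=pickle.load(open("w5.pkl","rb"));w4=pickle.load(open("w4.pkl","rb"))
B=R.from_euler("z",-.1815).as_matrix()[:2,:2];C=np.array([.4606,.02145])
pl=C+B@[.03,.066]; print("pin_left",pl,"px z.05",proj(c,[*pl,.05]),"z.047",proj(c,[*pl,.047]),"z.03",proj(c,[*pl,.03]))
h=onz(c,340.4,112.6,.0785);print("hole now",h, "err pin-hole",pl-h[:2])
print("aligned hole px",proj(c,[*pl,.0785]))
# fine blob of tip in hole, brightness
g=cv2.cvtColor(c[0],cv2.COLOR_RGB2GRAY)[99:127,327:355]
for r in g[3:24:1]: print(' '.join('%3d'%x for x in r))
print("tip pt at z.05",onz(c,333.3,109.3,.05))
```

```text
pin_left [0.50202056 0.08095073] px z.05 [333.06053325 107.57262033] z.047 [332.27980162 107.12286301] z.03 [328.23395053 104.79216305]
hole now [0.50140631 0.08105023 0.0785    ] err pin-hole [ 6.14252041e-04 -9.94955844e-05]
aligned hole px [341.73764934 112.57126056]
170 170 171 173 176 181 159 122 110  93  87  73  64  62  62  64  64  65  73 104 132 138 137 151 172 175 172 171
170 170 171 174 167 142 117 110 104  87  69  62  63  65  65  64  64  63  61  61  88 122 141 142 155 171 174 171
170 171 173 179 147 116 114 114 105  97  79  66  66  66  67  66  67  66  65  63  62  70 124 149 148 155 170 171
170 172 175 158 124 117 122 115 106  97  88  73  65  66  66  67  66  67  66  65  64  60  84 129 151 151 166 172
171 173 167 131 115 131 137 125 106  90  85  71  65  67  67  67  67  66  67  67  66  62  71  99 150 160 161 170
171 176 148 117 132 142 141 143 110  86  84  73  67  68  66  66  67  67  66  66  66  65  62  73 117 155 159 167
173 168 133 119 136 142 140 145 125  92  77  71  66  67  67  67  66  67  67  66  67  66  64  71  83 151 166 164
175 150 125 132 142 143 141 145 113  80  75  
[... 872 characters left out ...]
68  68  68  68  68  68  68  69  67  67  67  68  68  67  68  67  64  66 109 126 165 175 171
174 157 152  99  60  66  68  68  68  68  68  69  68  68  67  68  67  68  69  66  65  59  92 117 151 173 173 170
173 165 158 121  74  64  68  68  68  68  69  67  67  68  68  68  67  68  67  66  61  80 116 131 167 177 172 169
172 173 161 160 103  60  65  68  67  68  68  68  67  68  68  68  68  68  65  62  65 113 127 153 174 175 172 169
171 172 169 165 125  72  60  65  67  69  68  69  67  69  69  67  67  64  60  82 119 128 155 175 177 173 170 169
171 171 174 167 166 129  73  58  62  65  65  66  66  66  66  64  61  55  79 121 129 144 171 178 174 172 170 169
tip pt at z.05 [0.50202605 0.08003014 0.05      ]
```

The hole is within 0.6 mm of alignment. I apply a small correction and lower slowly.

Request:
move_arm(
  moves=[
    {"tx":0,"ty":0.06,"tz":0.4,"spin":0},
    {"tx":0,"ty":0.06,"tz":0.8,"spin":0},
    {"tx":0,"ty":0.06,"tz":1.2,"spin":0},
    {"tx":0,"ty":0.06,"tz":1.6,"spin":0},
    {"tx":0,"ty":0.06,"tz":1.9,"spin":0},
    {"tx":0,"ty":0.06,"tz":2.2,"spin":0},
    {"tx":0,"ty":0.06,"tz":2.4,"spin":0},
    {"tx":0,"ty":0.06,"tz":2.6,"spin":0},
    {"tx":0,"ty":0.06,"tz":2.8,"spin":0},
    {"tx":0,"ty":0.06,"tz":3,"spin":0},
    {"tx":0,"ty":0.06,"tz":3.2,"spin":0},
    {"tx":0,"ty":0.06,"tz":3.4,"spin":0},
    {"tx":0,"ty":0.06,"tz":3.4,"spin":0},
  ],
)

```text
time_s: 16.55
position: [0.4607, 0.0213, 0.0569]
tcp_rot: [-2.413, -2.011, 0.001]
ft_force: [-0.2, 0.4, -3.4]
grip_width: 0.132
grip_force: 49.0
```

No contact force, so both holes are over their pins. I continue to the ledges.

Request:
move_arm(
  moves=[
    {"tx":0,"ty":0,"tz":0.2,"spin":0},
    {"tx":0,"ty":0,"tz":0.4,"spin":0},
    {"tx":0,"ty":0,"tz":0.55,"spin":0},
    {"tx":0,"ty":0,"tz":0.7,"spin":0},
    {"tx":0,"ty":0,"tz":0.8,"spin":0},
    {"tx":0,"ty":0,"tz":0.9,"spin":0},
    {"tx":0,"ty":0,"tz":0.95,"spin":0},
    {"tx":0,"ty":0,"tz":0.95,"spin":0},
  ],
)

```text
time_s: 17.35
position: [0.4609, 0.0212, 0.0476]
tcp_rot: [-2.413, -2.012, 0.0]
ft_force: [-0.1, 0.5, -2.9]
grip_width: 0.132
grip_force: 49.0
```

Request:
move_arm(
  moves=[
    {"tx":0,"ty":0,"tz":0.05,"spin":0},
    {"tx":0,"ty":0,"tz":0.1,"spin":0},
    {"tx":0,"ty":0,"tz":0.12,"spin":0},
    {"tx":0,"ty":0,"tz":0.12,"spin":0},
  ],
)

```text
time_s: 17.75
position: [0.461, 0.0212, 0.047]
tcp_rot: [-2.413, -2.012, 0.0]
ft_force: [-4.3, 0.3, 4.2]
grip_width: 0.134
grip_force: 50.0
```

It is seated: the weight is taken up and z is 0.047. Next I release and retreat upward.

Request:
move_arm(
  moves=[
    {"tx":0,"ty":0,"tz":0,"spin":0},
    {"tx":0,"ty":0,"tz":0,"spin":0},
    {"tx":0,"ty":0,"tz":0,"spin":0},
    {"tx":0,"ty":0,"tz":0,"spin":0},
    {"tx":0,"ty":0,"tz":0,"spin":0},
  ],
  jaw=3.5,
)

```text
time_s: 18.25
position: [0.461, 0.0212, 0.0465]
tcp_rot: [2.413, 2.011, 0.0]
ft_force: [0.1, -1.3, 0.2]
grip_width: 0.41
grip_force: 0.0
```

Request:
move_arm(
  moves=[
    {"tx":0,"ty":0,"tz":-1,"spin":0},
    {"tx":0,"ty":0,"tz":-3,"spin":0},
    {"tx":0,"ty":0,"tz":-6,"spin":0},
    {"tx":0,"ty":0,"tz":-10,"spin":0},
    {"tx":0,"ty":0,"tz":-14,"spin":0},
    {"tx":0,"ty":0,"tz":-18,"spin":0},
    {"tx":0,"ty":0,"tz":-22.5,"spin":0},
    {"tx":0,"ty":0,"tz":-22.5,"spin":0},
    {"tx":0,"ty":0,"tz":-22.5,"spin":0},
  ],
)

```text
time_s: 19.15
position: [0.4615, 0.0212, 0.2733]
tcp_rot: [2.411, 2.01, 0.003]
ft_force: [0.1, 0.3, -1.1]
grip_width: 0.411
grip_force: 0.0
```

Run:
```python
from h import *
import pickle
s=sense();M=R.from_rotvec(s["tcp_rot"]).as_matrix();print(s["position"].round(4),"yaw",np.arctan2(M[1,0],M[0,0]),s["grip_width"])
c=cam("wrist");pickle.dump(c,open("w6.pkl","wb"));save(c,"w6.png")
B=R.from_euler("z",-.1815).as_matrix()[:2,:2];C=np.array([.4606,.02145])
for y in(.066,-.066):
    p=C+B@[.03,y];print("pin foot,tip px",proj(c,[*p,.035]),proj(c,[*p,.05]))
hsv=cv2.cvtColor(c[0],cv2.COLOR_RGB2HSV)
g=cv2.inRange(hsv,(0,0,120),(180,60,255));g2=np.zeros_like(g);g2[60:250,200:370]=g[60:250,200:370]
k=max(cv2.findContours(g2,0,2)[0],key=cv2.contourArea)
for z in(.035,): print("plate",z,cv2.minAreaRect(np.array([onz(c,*q[0],z)[:2]*1000 for q in cv2.convexHull(k)],np.float32)))
a=cv2.resize(c[0][60:250,200:370],None,fx=3,fy=3,interpolation=cv2.INTER_CUBIC);cv2.imwrite("pics/c6.png",a[:,:,::-1])
# move back to lamp grip
t=np.array([.7391,.1838]);d=M.T@np.array([*(t-s["position"][:2]),0])*100;print("to lamp tool cm",d.round(2))
```

```text
[0.4615 0.0212 0.2733] yaw 1.389881357407012 0.41085763632238465
pin foot,tip px [303.76165149  91.75113973] [304.84960491  92.38457841]
pin foot,tip px [301.17745524 211.8419721 ] [302.06813201 216.50110916]
plate 0.035 ((458.07183837890625, 18.72064208984375), (171.7802734375, 139.7903289794922), 79.9961166381836)
to lamp tool cm [20.99 24.38  0.08]
```

View pics/c6.png

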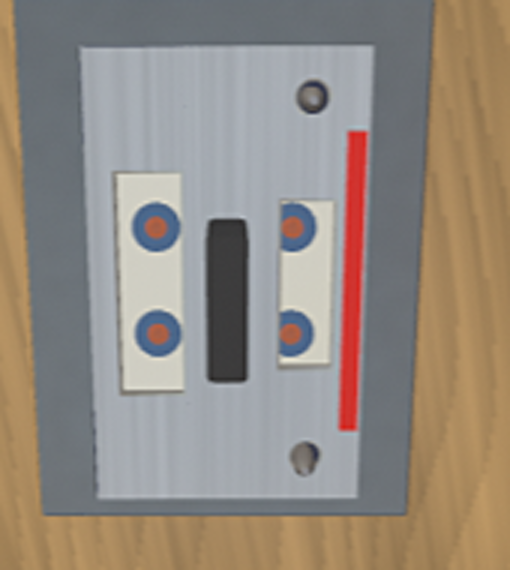

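The stencil lies over both pins, seen at crop (313,97) and (304,458), with the red edge on the pin side. Now back to the lamp grip.

Request:
move_arm(
  moves=[
    {"tx":0,"ty":0,"tz":-4,"spin":0},
    {"tx":0,"ty":0,"tz":-6.5,"spin":0},
    {"tx":1.6,"ty":1.9,"tz":-6.5,"spin":0.13},
    {"tx":3.2,"ty":3.8,"tz":-6.5,"spin":0.26},
    {"tx":4.8,"ty":5.6,"tz":-6.5,"spin":0.39},
    {"tx":6.4,"ty":7.5,"tz":-6.5,"spin":0.52},
    {"tx":8,"ty":9.4,"tz":-6.5,"spin":0.65},
    {"tx":9.7,"ty":11.3,"tz":-6.5,"spin":0.78},
    {"tx":11.3,"ty":13.1,"tz":-6.5,"spin":0.9},
    {"tx":12.9,"ty":15,"tz":-6.5,"spin":1.03},
    {"tx":14.5,"ty":16.9,"tz":-6.5,"spin":1.16},
    {"tx":16.1,"ty":18.8,"tz":-6.5,"spin":1.29},
    {"tx":17.8,"ty":20.6,"tz":-6.5,"spin":1.42},
    {"tx":19.4,"ty":22.5,"tz":-6.5,"spin":1.55},
    {"tx":21,"ty":24.4,"tz":-6.5,"spin":1.666},
    {"tx":21,"ty":24.4,"tz":-6.5,"spin":1.666},
    {"tx":21,"ty":24.4,"tz":-6.5,"spin":1.666},
  ],
  jaw=8.5,
)

```text
time_s: 20.9
position: [0.7381, 0.1838, 0.3336]
tcp_rot: [3.111, -0.43, -0.007]
ft_force: [0.1, -1.0, 0.8]
grip_width: 0.996
grip_force: 0.0
```

Run:
```python
from h import *
s=sense();M=R.from_rotvec(s["tcp_rot"]).as_matrix();print(s["position"].round(4),"yaw",np.arctan2(M[1,0],M[0,0]),s["grip_width"])
c=cam("wrist")
for b in blobs(mask(c[0],(4,18),(150,255),(90,255),(150,80,420,300)),100): 
    p=onz(c,*b[0],.225);print(b,p.round(4),"tool cm",(M.T@(p-s["position"])*100).round(2))
```

```text
[0.7381 0.1838 0.3336] yaw -0.2747144058794023 0.9956514075925486
([181.65, 89.14], [150, 80, 93, 29, 1394]) [0.8259 0.2289 0.225 ] tool cm [ 7.27 -6.74 10.82]
([274.92, 190.87], [262, 168, 28, 37, 573]) [0.7365 0.1865 0.225 ] tool cm [-0.18 -0.23 10.86]
([243.96, 219.29], [238, 214, 13, 12, 111]) [0.7207 0.2162 0.225 ] tool cm [-2.5  -2.66 10.86]
([152.09, 243.16], [150, 228, 7, 32, 138]) [0.7212 0.293  0.225 ] tool cm [ -4.54 -10.07  10.86]
```

The grip stayed where I left it, to within about 2 mm. I descend and grasp it.

Request:
move_arm(
  moves=[
    {"tx":0,"ty":0,"tz":2.5,"spin":0},
    {"tx":0,"ty":0,"tz":5,"spin":0},
    {"tx":0,"ty":0,"tz":7.5,"spin":0},
    {"tx":0,"ty":0,"tz":10,"spin":0},
    {"tx":0,"ty":0,"tz":11.5,"spin":0},
    {"tx":0,"ty":0,"tz":12.2,"spin":0},
    {"tx":0,"ty":0,"tz":12.2,"spin":0},
    {"tx":0,"ty":0,"tz":12.2,"spin":0},
  ],
)

```text
time_s: 21.75
position: [0.7393, 0.1839, 0.2162]
tcp_rot: [-3.111, 0.432, -0.004]
ft_force: [-1.3, -0.3, 0.6]
grip_width: 0.995
grip_force: 0.0
```

Request:
move_arm(
  moves=[
    {"tx":0,"ty":0,"tz":0,"spin":0},
    {"tx":0,"ty":0,"tz":0,"spin":0},
    {"tx":0,"ty":0,"tz":0,"spin":0},
    {"tx":0,"ty":0,"tz":0,"spin":0},
    {"tx":0,"ty":0,"tz":0,"spin":0},
    {"tx":0,"ty":0,"tz":0,"spin":0},
    {"tx":0,"ty":0,"tz":0,"spin":0},
    {"tx":0,"ty":0,"tz":0,"spin":0},
    {"tx":0,"ty":0,"tz":0,"spin":0},
    {"tx":0,"ty":0,"tz":0,"spin":0},
  ],
  jaw=0,
  grip_force=20,
)

```text
time_s: 22.75
position: [0.7389, 0.1844, 0.2148]
tcp_rot: [-3.111, 0.432, -0.001]
ft_force: [1.6, 4.8, 2.0]
grip_width: 0.218
grip_force: 19.6
```

```bash
python3 arc.py 167.4 20; python3 -c "
from h import *;print(sense()['position'],sense()['grip_width'])"
```

```text
r 0.22085146551692794 phi0 72.08362999893225 [0.1  0.5  1.22 0.   1.42 1.94] [1.6 4.8 2. ]
{"tx": -1.8, "ty": 0.0, "tz": 0, "spin": -0.08}, {"tx": -3.7, "ty": 0.2, "tz": 0, "spin": -0.17}, {"tx": -5.5, "ty": 0.5, "tz": 0, "spin": -0.25}, {"tx": -7.3, "ty": 0.9, "tz": 0, "spin": -0.33}, {"tx": -9.0, "ty": 1.6, "tz": 0, "spin": -0.42}, {"tx": -10.7, "ty": 2.3, "tz": 0, "spin": -0.50}, {"tx": -12.3, "ty": 3.2, "tz": 0, "spin": -0.58}, {"tx": -13.8, "ty": 4.2, "tz": 0, "spin": -0.67}, {"tx": -15.2, "ty": 5.3, "tz": 0, "spin": -0.75}, {"tx": -16.6, "ty": 6.6, "tz": 0, "spin": -0.83}, {"tx": -17.8, "ty": 8.0, "tz": 0, "spin": -0.91}, {"tx": -18.9, "ty": 9.4, "tz": 0, "spin": -1.00}, {"tx": -19.9, "ty": 11.0, "tz": 0, "spin": -1.08}, {"tx": -20.8, "ty": 12.6, "tz": 0, "spin": -1.16}, {"tx": -21.5, "ty": 14.3, "tz": 0, "spin": -1.25}, {"tx": -22.1, "ty": 16.0, "tz": 0, "spin": -1.33}, {"tx": -22.5, "ty": 17.8, "tz": 0, "spin": -1.41}, {"tx": -22.8, "ty": 19.6, "tz": 0, "spin": -1.50}, {"tx": -22.9, "ty": 21.5, "tz": 0, "spin": -1.58}, {"tx": -22.9, "ty": 23.3, "tz": 0, "spin": -1.66}, [0.7389402  0.18444162 0.21481331] 0.2183796880738756
```

Request:
move_arm(
  moves=[
    {"tx":-1.8,"ty":0.0,"tz":0,"spin":-0.08},
    {"tx":-3.7,"ty":0.2,"tz":0,"spin":-0.17},
    {"tx":-5.5,"ty":0.5,"tz":0,"spin":-0.25},
    {"tx":-7.3,"ty":0.9,"tz":0,"spin":-0.33},
    {"tx":-9.0,"ty":1.6,"tz":0,"spin":-0.42},
    {"tx":-10.7,"ty":2.3,"tz":0,"spin":-0.5},
    {"tx":-12.3,"ty":3.2,"tz":0,"spin":-0.58},
    {"tx":-13.8,"ty":4.2,"tz":0,"spin":-0.67},
    {"tx":-15.2,"ty":5.3,"tz":0,"spin":-0.75},
    {"tx":-16.6,"ty":6.6,"tz":0,"spin":-0.83},
    {"tx":-17.8,"ty":8.0,"tz":0,"spin":-0.91},
    {"tx":-18.9,"ty":9.4,"tz":0,"spin":-1.0},
    {"tx":-19.9,"ty":11.0,"tz":0,"spin":-1.08},
    {"tx":-20.8,"ty":12.6,"tz":0,"spin":-1.16},
    {"tx":-21.5,"ty":14.3,"tz":0,"spin":-1.25},
    {"tx":-22.1,"ty":16.0,"tz":0,"spin":-1.33},
    {"tx":-22.5,"ty":17.8,"tz":0,"spin":-1.41},
    {"tx":-22.8,"ty":19.6,"tz":0,"spin":-1.5},
    {"tx":-22.9,"ty":21.5,"tz":0,"spin":-1.58},
    {"tx":-22.9,"ty":23.3,"tz":0,"spin":-1.66},
  ],
)

```text
time_s: 24.75
position: [0.4556, 0.0205, 0.2148]
tcp_rot: [2.413, 2.005, 0.002]
ft_force: [10.2, -1.7, -3.8]
grip_width: 0.216
grip_force: 19.9
```

Request:
move_arm(
  moves=[
    {"tx":0,"ty":0,"tz":0,"spin":0},
    {"tx":0,"ty":0,"tz":0,"spin":0},
    {"tx":0,"ty":0,"tz":0,"spin":0},
    {"tx":0,"ty":0,"tz":0,"spin":0},
  ],
)

```text
time_s: 25.15
position: [0.4557, 0.0208, 0.2148]
tcp_rot: [2.417, 2.001, 0.001]
ft_force: [5.9, -0.9, -0.5]
grip_width: 0.213
grip_force: 20.0
```

Request:
move_arm(
  moves=[
    {"tx":0,"ty":0,"tz":0,"spin":0},
    {"tx":0,"ty":0,"tz":0,"spin":0},
    {"tx":0,"ty":0,"tz":0,"spin":0},
    {"tx":0,"ty":0,"tz":0,"spin":0},
    {"tx":0,"ty":0,"tz":0,"spin":0},
    {"tx":0,"ty":0,"tz":0,"spin":0},
    {"tx":0,"ty":0,"tz":0,"spin":0},
  ],
  jaw=8.5,
)

```text
time_s: 25.85
position: [0.4548, 0.0222, 0.2145]
tcp_rot: [-2.419, -2.004, 0.0]
ft_force: [0.7, 0.3, 0.8]
grip_width: 0.994
grip_force: 0.0
```

Request:
move_arm(
  moves=[
    {"tx":0,"ty":0,"tz":-3,"spin":0},
    {"tx":0,"ty":0,"tz":-6,"spin":0},
    {"tx":0,"ty":0,"tz":-9,"spin":0},
    {"tx":0,"ty":0,"tz":-12,"spin":0},
    {"tx":0,"ty":0,"tz":-14,"spin":0},
    {"tx":0,"ty":0,"tz":-14,"spin":0},
    {"tx":0,"ty":0,"tz":-14,"spin":0},
    {"tx":0,"ty":0,"tz":-14,"spin":0},
  ],
)

```text
time_s: 26.65
position: [0.4542, 0.0223, 0.3525]
tcp_rot: [-2.417, -2.003, 0.003]
ft_force: [0.0, -0.2, 0.7]
grip_width: 0.997
grip_force: 0.0
```

Run:
```python
from h import *
s=sense();print(s["position"].round(4),s["grip_width"],s["dq"].round(3))
c=cam("wrist")
for b in blobs(mask(c[0],(4,18),(150,255),(90,255),(200,100,350,280)),300): print(b,onz(c,*b[0],.225).round(4))
d=cam("side");e=cam("scene")
a=np.vstack([e[0][150:330,140:460],d[0][120:340,170:490]])
cv2.imwrite("pics/c7.png",cv2.resize(a,None,fx=1.5,fy=1.5)[:,:,::-1])
```

```text
[0.4542 0.0223 0.3525] 0.9974861766973744 [-0.002  0.003 -0.     0.001  0.002 -0.   ]
([279.46, 181.62], [268, 163, 25, 37, 716]) [0.4564 0.0226 0.225 ]
```

View pics/c7.png

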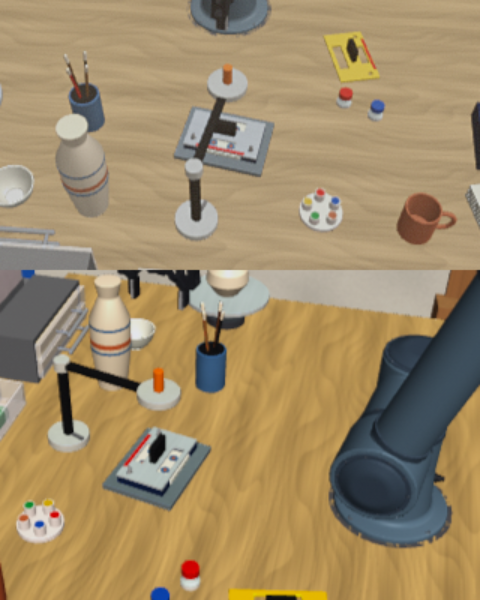

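The head is centred at (0.456, 0.023), about 4 mm from the jig's middle. The stencil is seated and everything else is undisturbed, so I hand in.

```bash
python3 -c "
from workcell import finish_job
print(finish_job())"
```

```text
the job is handed in; nothing more can be done
None
```

I swung the lamp clear, seated the stencil flush over both pins with its red edge on the pin side, swung the lamp back to about 4 mm from the jig's middle, saw nothing else disturbed, and handed the job in at about 27 s (no verdict came back).

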